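# Shut the returns cabinet and turn its cam lock home

## Task

Push the open door in the top of the narrow steel returns cabinet down until it is shut, and then push the arm of its aluminium cam lock round with a fingertip until the arm is fully home under the keeper on the front frame. Only push: do not pinch the arm, do not raise the door further, and do not swing the arm towards the keeper before the door is shut. Leave the other things on the desk and on the cabinet where they are.

Things in the scene. Friction and masses are not known exactly. Their poses are not given: they have to be found in the camera images.
- cabinet: low grey steel cabinet fixed to the desk, flat top 100 mm up. Origin on the desk; spans x -120 to +130, y -210 to +130 mm of its frame, -x side to the robot, yaw at most 0.35 rad. The door is let into the top (x -78 to +110, y -120 to +120; flush when shut); y -210 to -122 is a solid ledge, x -120 to -82 the front frame
- door (a joint): door hinge angle, rad: 0 = shut and flush, grows as the free (robot-side) edge rises; starts 0.3 to 0.65. Stiff hinge: it stays where left; 1 to 6 N down near the free edge shuts it
- door_hinge (a point): middle of the door's hinge line, level with the door's upper face, on the far (+x) side; the line runs along the cabinet's y
- door_edge (a point): middle of the door's free edge on its upper face, 188 mm from the hinge line. The door is a steel plate 240 mm wide and 6 mm thick
- lever (a joint): angle of the lock's arm about the axis square to the door, rad: 0 = arm points to the hinge (cabinet +x), pi/2 = to cabinet +y, 3.14 = home at its stop, pointing to cabinet -x over the door's free edge and under the keeper. Grows counter-clockwise from above. Starts 0.1 to 1.7. Friction only: 1 to 3 N at the arm turns it, it stays where left; stops at 0 and 3.14
- lever_pivot (a point): centre of the top of the lock's round aluminium boss (34 mm wide, 28 mm above the door, in a flange 48 mm wide and 4 mm high), on the lock's axis, 120 mm from the hinge line, mid-width of the door
- lever_tip (a point): end of the lock's arm, at the top of the arm, 94 mm from the axis. The arm is a straight aluminium bar, 12 mm wide, from 10 to 24 mm above the door's face
- bar_push: trailing half of the arm's width (6 mm wide, 10 to 24 mm above the door), whose outer face is the one to push to lock; origin on the lock's axis at the door's face, x along the arm to its tip, y towards growing joint angle, z out of the door
- bar_lead: leading half of the arm's width (6 mm wide, 10 to 20 mm above the door), the side that goes first towards the keeper; same origin and axes as bar_push
- keeper (a point): middle of the top of the keeper, a fixed steel bridge on the front frame, 22 mm (cabinet x) by 32 mm (y), 34 mm over the cabinet's top, open below to cabinet +y, closed by its post on the -y side. With the arm home it covers the arm from 73 to 95 mm from the lock's axis; nearer than 70 mm the arm is free to push
- mug: white ceramic mug (80 mm wide, 90 mm tall, pen lights in it reach 142 mm) standing on the desk on the +y side of the cabinet; origin under its centre. Not part of the job
- hammer: reflex hammer with red rubber head, 190 mm long, up to 26 mm high, lying in front of (robot's side of) the cabinet; origin on the desk under its middle. Not part of the job
- pediatric_chestpiece: small stainless stethoscope chestpiece, 33 mm wide, 24 mm high, standing on the cabinet's ledge beside the door; origin under its centre. Not part of the job
- adult_chestpiece: larger stainless chestpiece, 47 mm wide, 24 mm high, on the desk on the -y side of the cabinet; origin under its centre. Not part of the job
- tuning_fork: aluminium tuning fork, 135 mm long, 8 mm thick, flat on the desk on the -y side of the cabinet; origin under its middle. Not part of the job
- sanitiser: white bottle, 54 mm wide, 130 mm tall, on the desk on the +y side of the cabinet, farther out than the mug; origin under its centre. Not part of the job
- penlight_case: black case 50 x 140 x 22 mm on the desk in front of the cabinet; origin under its centre. Not part of the job

How it is judged:
By the outcome, as a careful person would: the job done as asked, in the order asked, and still so for the second after the job is handed in, with the robot touching nothing.
It also fails if it takes over 51 s, if anything falls off the work surface, if the arm or the gripper's body presses on something with over 40 N, if the wrist force passes 120 N, or if a joint passes its speed limit or range.

## Robot

A 7-joint arm with a two-finger parallel gripper is mounted at the origin on the work surface. World frame = base frame: x ahead of the robot, y to its left, z up, the work surface at z = 0. Lengths are in m, angles in rad, forces in N, time in s.
With the tool pointing down it reaches from about 0.425 to 0.925 m from the base axis. Payload 6.8 kg.
Tool frame: the origin (TCP) lies at the very end of the fingers, on their centre line; the grasp point (between the pads) lies bot.grip_depth behind it (bot.grip_depth is the distance from the TCP to the grasp point, in m); z points along the fingers, y is the line along which they close (so a half turn about z gives the same grasp; the last joint's range is limited). The gripper opens to 85 mm and grips with 20 to 120 N. Pads are 22 mm wide; open, the fingers measure 114 mm over their backs; the gripper's body (76 mm by 85 mm) begins 54 mm behind the grasp point. The pads swing forward as they close: fully open they stand 13 mm farther back than shut.
Start: joints at [1.19, 0.477, 0.022, 1.555, -0.011, 1.109, -0.083], TCP at [0.182, -0.65, 0.231] pointing down, gripper open.
Joint ranges: [-2.96, 2.96], [-0.34, 2.1], [-1.41, 1.46], [0.24, 2.44], [-1.37, 4.51], [0.17, 1.92], [-2.96, 2.96]. Speed limits (rad/s): [2.39, 2.39, 3.14, 3.14, 3.14, 3.14, 3.14].

## Interface

Orientations are given as a unit quaternion [w, x, y, z].
In Python, from station import bot gives the robot as it stands.
- The arm moves only by the tool send_rows, never from a script. Its arguments are lists of equal length, an entry for each row: "slide": the shift along the tool's x, y, z in mm, a list of three; "roll": the turn about the tool's z in degrees; "claw": the opening, from 0 (shut) to 1 (fully open). A call has exactly 8 rows; each row is the pose to reach, as a shift and turn from the pose commanded when the call began, along the tool's axes at that moment; what a row does not reach only later rows make up. A row lasts 1/12 s, in which the tool goes at most 41.7 mm and 7.16 degrees, less where a joint would pass 70% of its speed; a pose out of reach is approached as far as the arm can. A call with a gripper value outside its range is refused whole. The fingers move at their own pace and stop on an object; "force" is the grip in N (left out, the last holds). Time passes only in rows, so rows that repeat a pose let the fingers close, or fill a call up. It gives the time, the measured TCP pose, the force, the opening and the grip force at its end, in the units of the state.
- bot.get_obs(): the state, without advancing time (a new reading comes with each control period).
- bot.read_camera(name): name is "scene" or "top"; returns the picture (420x560x3 uint8, red, green, blue); there is no depth.
- bot.camera_model(name): a dict with "camera_matrix" (3x3 intrinsics, pixels), "D" ([k1, k2, p1, p2, k3] as OpenCV has them; the pictures are not rectified), "camera_from_world" (4x4, takes a point from world to camera coordinates). Camera axes: x right, y down, z forward; pixel columns grow to the right and rows downward; lengths in m; the calibration is good to about 2 mm. A picture is of the moment at which its call begins. camera_model takes no time and is no camera call.
- bot.hand_in(): hands the job in; it is judged then, once.
The state is a dict: "t": time; "q": joint angles; "joint_vel": joint speeds; "joint_torque": joint torques, N m; "eef_pos": TCP position; "tool_rot": TCP orientation; "contact_force": force on the tool from outside, world axes, zero at the start; "torque": the same for the moment, N m; "gripper_width": opening from 0.0 (shut) to 1.0 (fully open); "grasp_force": force on a finger pad.
Only numpy, scipy, OpenCV 4.12 (cv2) and the standard library are available. Lean on these libraries where they do the work, as an engineer would, in place of code of your own. Each camera call takes 0.05 s, during which the arm holds its last target. There are 200 camera calls.

## Working session

There is one attempt and no reset: what is moved stays moved. The work goes in short steps, Python scripts to look and compute and a tool call to move; the robot and the scene stay as the last step left them, time stands still between calls to the robot, and variables do not carry over. Pictures are saved under pics/ and viewed, at most 10 in all, crops included, and the job is handed in when it is done.

Besides the shell and the picture viewer there is one more tool, called as name(argument=value, ...), one argument or row to a line, values as JSON. send_rows: Moves the arm, as the interface text tells. Its arguments: {"type":"object","properties":{"slide":{"type":"array","items":{"type":"array","items":{"type":"number"}}},"roll":{"type":"array","items":{"type":"number"}},"claw":{"type":"array","items":{"type":"number"}},"force":{"type":"number"}},"required":["slide","roll","claw"]}

```bash
mkdir -p pics; ls
python3 - <<'E'
from station import bot
import cv2, numpy as np
o=bot.get_obs(); print(o['t'],o['eef_pos'],o['tool_rot'],bot.grip_depth)
for n in ("scene","top"):
    im=bot.read_camera(n); cv2.imwrite(f"pics/{n}0.png",cv2.cvtColor(im,cv2.COLOR_RGB2BGR))
    m=bot.camera_model(n); print(n,np.round(m["camera_matrix"],1).tolist(),np.round(m["D"],4),np.round(m["camera_from_world"],3).tolist())
E
```

```text
pics
0.0 [ 0.18168208 -0.64947724  0.23032695] [-8.89453802e-04  9.90713360e-01  1.35964004e-01 -1.91888092e-04] 0.0187
scene [[502.7, 0.0, 278.2], [0.0, 502.7, 213.8], [0.0, 0.0, 1.0]] [-0.0327  0.      0.      0.      0.    ] [[0.754, 0.657, -0.022, -0.415], [0.434, -0.522, -0.734, -0.147], [-0.494, 0.544, -0.679, 1.257], [0.0, 0.0, 0.0, 1.0]]
top [[396.5, 0.0, 281.7], [0.0, 396.5, 211.8], [0.0, 0.0, 1.0]] [0.0281 0.     0.     0.     0.    ] [[0.004, -1.0, -0.03, 0.029], [-0.99, 0.0, -0.139, 0.568], [0.139, 0.03, -0.99, 0.925], [0.0, 0.0, 0.0, 1.0]]
```

View pics/scene0.png

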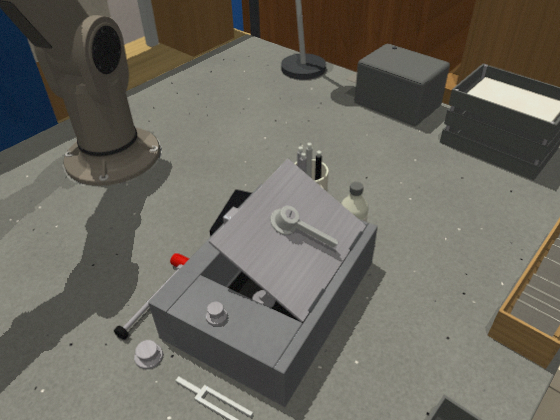

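View pics/top0.png

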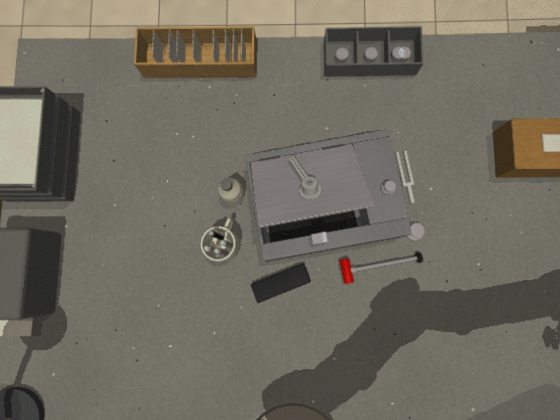

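The top view shows the cabinet with keeper near (319,238), boss near (310,184), arm tip near (293,157); the scene view has the boss at (288,215) and tip at (342,248). I'll enlarge both for accurate pixels.

Run:
```python
import cv2
a=cv2.imread("pics/top0.png")[120:270,235:435]; cv2.imwrite("pics/topc.png",cv2.resize(a,None,fx=4,fy=4,interpolation=cv2.INTER_CUBIC))
a=cv2.imread("pics/scene0.png")[155:395,150:390]; cv2.imwrite("pics/scenec.png",cv2.resize(a,None,fx=2.5,fy=2.5,interpolation=cv2.INTER_CUBIC))
```

```text
(no output)
```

View pics/topc.png

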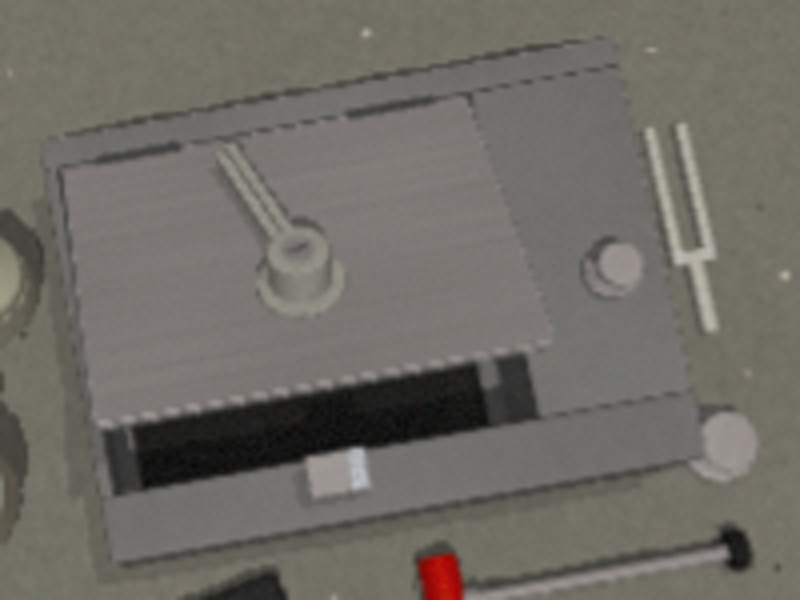

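View pics/scenec.png

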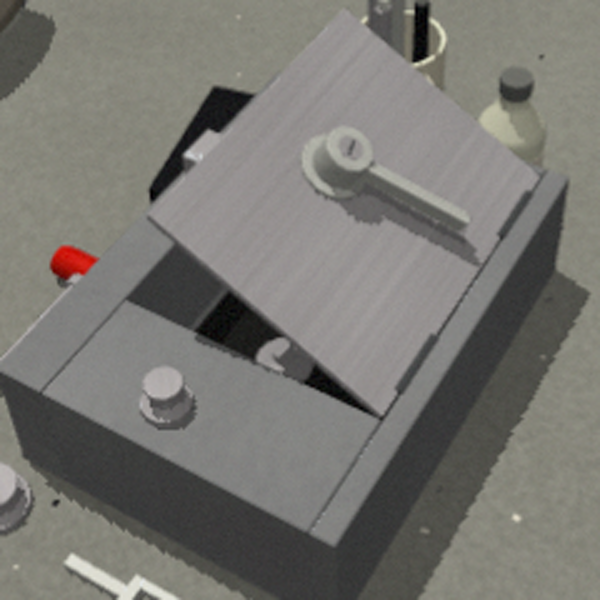

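Top crop: cabinet top corners (44,140), (618,40), (698,458), (110,563); door free corners (103,425), (552,345); boss (300,245); tip (228,147). Scene crop: free corners (345,10), (150,215); boss (350,147); tip (466,217).

```bash
cat > h.py <<'E'
import numpy as np, cv2
from station import bot
M={n:bot.camera_model(n) for n in("scene","top")}
def ray(n,p):
    m=M[n]; T=np.array(m["camera_from_world"]); R,t=T[:3,:3],T[:3,3]
    u=cv2.undistortPoints(np.array([[p]],float),np.array(m["camera_matrix"]),np.array(m["D"]))[0,0]
    return -R.T@t, R.T@np.array([u[0],u[1],1.])
def plane(n,p,z):
    c,d=ray(n,p); return c+d*(z-c[2])/d[2]
def tri(pt,ps):
    A=[];b=[];P=[]
    for n,p in(("top",pt),("scene",ps)):
        c,d=ray(n,p); d=d/np.linalg.norm(d); Q=np.eye(3)-np.outer(d,d); A.append(Q); b.append(Q@c);P.append((c,d))
    x=np.linalg.solve(sum(A),sum(b)); return x,[round(1000*np.linalg.norm(q@x-v),1) for q,v in zip(A,b)]
def tc(x,y): return (235+(x+.5)/4-.5,120+(y+.5)/4-.5)
def sc(x,y): return (150+(x+.5)/2.5-.5,155+(y+.5)/2.5-.5)
def fit(L,W):  # 2D rigid: W = R L + t
    L,W=np.array(L,float),np.array(W,float); l,w=L.mean(0),W.mean(0); a,b=L-l,W-w
    th=np.arctan2((a[:,0]*b[:,1]-a[:,1]*b[:,0]).sum(),(a*b).sum()); R=np.array([[np.cos(th),-np.sin(th)],[np.sin(th),np.cos(th)]])
    t=w-R@l; return th,t,R,(L@R.T+t-W)
E
python3 - <<'E'
from h import *
L=[(.13,.13),(.13,-.21),(-.12,-.21),(-.12,.13)]
W=[plane("top",tc(*p),.1)[:2] for p in[(44,140),(618,40),(698,458),(110,563)]]
th,t,R,r=fit(L,W); print("top",th,t,(r*1e3).round(1).tolist())
L2=L[:3]; W2=[plane("scene",sc(*p),.1)[:2] for p in[(568,180),(335,545),(5,370)]]
th2,t2,_,r=fit(L2,W2); print("scene",th2,t2,(r*1e3).round(1).tolist())
for n,a,b in[("edge+",(103,425),(345,10)),("edge-",(552,345),(150,215)),("boss",(300,245),(350,147)),("tip",(228,147),(466,217))]:
    x,e=tri(tc(*a),sc(*b)); l=R.T@(x[:2]-t); print(n,x.round(4),e,"cab",l.round(4))
    if 'edge' in n: print(" angle",np.arctan2(x[2]-.1,.110-l[0]),np.hypot(x[2]-.1,.110-l[0]))
print("keeper",plane("top",tc(333,475),.134),R.T@(plane("top",tc(333,475),.134)[:2]-t))
E
```

```text
top 0.16953100469761623 [ 0.58925384 -0.03461224] [[1.5, 2.4], [0.9, 0.9], [-2.4, -4.9], [-0.0, 1.5]]
scene 0.18443464259446865 [ 0.59142744 -0.03700074] [[1.3, 4.5], [3.3, -0.8], [-4.6, -3.7]]
edge+ [0.5178 0.0693 0.1921] [np.float64(0.7), np.float64(0.7)] cab [-0.0529  0.1145]
 angle 0.5143398105088586 0.1871355934820396
edge- [ 0.5586 -0.1607  0.1885] [np.float64(0.6), np.float64(0.6)] cab [-0.0515 -0.1191]
 angle 0.5013838080335503 0.18419189421638466
boss [ 0.6113 -0.0331  0.1856] [np.float64(1.3), np.float64(1.3)] cab [ 0.0219 -0.0023]
tip [0.6787 0.005  0.1351] [np.float64(0.8), np.float64(0.8)] cab [0.0948 0.0239]
keeper [ 0.49624485 -0.05148962  0.134     ] [-0.09452317 -0.00094295]
```

```bash
cat >> h.py <<'E'
TH,T0=.175,np.array([.590,-.0365])
RC=np.array([[np.cos(TH),-np.sin(TH)],[np.sin(TH),np.cos(TH)]])
from scipy.spatial.transform import Rotation
def state():
    o=bot.get_obs(); q=np.array(o['tool_rot']); R=Rotation.from_quat(q[[1,2,3,0]]).as_matrix(); p=np.array(o['eef_pos'])
    roll=np.degrees(np.arctan2(R[1,0],R[0,0])-TH)
    print("t",round(o['t'],2),"cab mm",(RC.T@(p[:2]-T0)*1e3).round(1),"z",(p[2]*1e3).round(1),"F cab",(RC.T@np.array(o['contact_force'])[:2]).round(1),round(o['contact_force'][2],1),"roll to align",roll.round(2),"j7",o['q'][6])
    return p,R
def to(c,z):
    p,R=state(); w=np.r_[RC@(np.array(c)/1e3)+T0,z/1e3]; print("slide",c,z,(R.T@(w-p)*1e3).round(1))
E
python3 - <<'E'
from h import *
to((-50,-60),230)
E
```

```text
t 0.1 cab mm [-508.8 -532.6] z 230.4 F cab [-0.6  0.4] 0.9 roll to align 5.6 j7 -0.08309031951954095
slide (-50, -60) 230 [ 502.8 -425.5    1. ]
```

send_rows(
  slide=[
    [25, -21, -3],
    [55, -47, -10],
    [90, -76, -15],
    [125, -106, -15],
    [155, -131, -15],
    [185, -157, -15],
    [218, -185, -15],
    [250, -212, -15],
  ],
  roll=[0, 0, 0, 0, 0, 0, 0, 0],
  claw=[0, 0, 0, 0, 0, 0, 0, 0],
  force=30,
)

```text
t: 0.77
eef_pos: [0.3628, -0.3812, 0.2461]
tool_rot: [-0.0, 0.991, 0.136, -0.0]
contact_force: [0.6, -0.3, -0.6]
gripper_width: -0.003
grasp_force: 0.0
```

send_rows(
  slide=[
    [33, -28, 0],
    [66, -56, 0],
    [99, -84, 0],
    [132, -112, 0],
    [165, -140, 0],
    [200, -170, 0],
    [235, -199, 0],
    [253, -213, 0],
  ],
  roll=[0, 0, 0, 1, 2, 3.5, 5, 5.6],
  claw=[0, 0, 0, 0, 0, 0, 0, 0],
)

```text
t: 1.43
eef_pos: [0.5492, -0.1076, 0.2462]
tool_rot: [-0.0, 0.996, 0.087, -0.0]
contact_force: [0.2, -0.6, 0.0]
gripper_width: 0.002
grasp_force: 0.0
```

Run:
```python
from h import *
to((-50,-60),200)
```

```text
t 1.43 cab mm [-52.5 -62.9] z 246.2 F cab [ 0.1 -0.6] 0.0 roll to align -0.04 j7 -1.4023813193089185
slide (-50, -60) 200 [ 2.5 -2.9 46.2]
```

send_rows(
  slide=[
    [6, 0, 15],
    [8, 0, 35],
    [8, 0, 50],
    [8, 0, 56],
    [8, 0, 62],
    [8, 0, 68],
    [8, 0, 74],
    [8, 0, 80],
  ],
  roll=[0, 0, 0, 0, 0, 0, 0, 0],
  claw=[0, 0, 0, 0, 0, 0, 0, 0],
)

```text
t: 2.1
eef_pos: [0.5569, -0.1089, 0.1666]
tool_rot: [0.0, 0.996, 0.087, 0.001]
contact_force: [-0.6, 0.3, 2.1]
gripper_width: 0.003
grasp_force: 0.9
```

send_rows(
  slide=[
    [-1, 0, 7],
    [-2, 0, 14],
    [-3, 0, 21],
    [-4, 0, 28],
    [-5, 0, 35],
    [-6, 0, 42],
    [-7, 0, 48],
    [-8, 0, 54],
  ],
  roll=[0, 0, 0, 0, 0, 0, 0, 0],
  claw=[0, 0, 0, 0, 0, 0, 0, 0],
)

```text
t: 2.77
eef_pos: [0.5487, -0.11, 0.1117]
tool_rot: [-0.0, 0.996, 0.087, 0.0]
contact_force: [0.6, -0.6, 0.8]
gripper_width: -0.0
grasp_force: 0.8
```

Run:
```python
from h import *
to((-55,-60),100)
cv2.imwrite("pics/s1.png",cv2.cvtColor(bot.read_camera("scene"),cv2.COLOR_RGB2BGR)[130:420,130:410])
```

```text
t 2.77 cab mm [-53.5 -65.2] z 111.7 F cab [ 0.5 -0.7] 0.8 roll to align 0.0 j7 -1.456958009312054
slide (-55, -60) 100 [-1.5 -5.2 11.7]
```

View pics/s1.png

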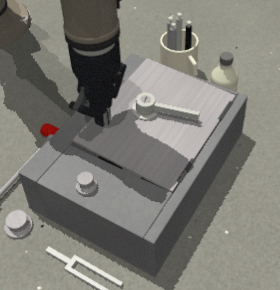

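The picture shows the fingers at (105,120) on the door, nearly shut with a thin dark gap at (130,165). I'll press the rest of the way.

send_rows(
  slide=[
    [0, 0, 3],
    [0, 0, 6],
    [0, 0, 8],
    [0, 0, 10],
    [0, 0, 11],
    [0, 0, 12],
    [0, 0, 12.5],
    [0, 0, 13],
  ],
  roll=[0, 0, 0, 0, 0, 0, 0, 0],
  claw=[0, 0, 0, 0, 0, 0, 0, 0],
)

```text
t: 3.48
eef_pos: [0.5486, -0.11, 0.1001]
tool_rot: [0.0, 0.996, 0.087, -0.0]
contact_force: [-5.5, 1.0, 12.5]
gripper_width: 0.001
grasp_force: 6.5
```

Run:
```python
from h import *
state()
```

```text
t 3.48 cab mm [-53.5 -65.1] z 100.1 F cab [-5.3  2. ] 12.5 roll to align -0.0 j7 -1.4636475439631051
```

Contact at z = 100 mm with 12.5 N: the door is on its stop. Lift and move to behind the arm (its −y side).

send_rows(
  slide=[
    [0, 0, -8],
    [0, 0, -25],
    [0, 0, -45],
    [0, 0, -60],
    [0, 0, -60],
    [0, 0, -60],
    [0, 0, -60],
    [0, 0, -60],
  ],
  roll=[0, 0, 0, 0, 0, 0, 0, 0],
  claw=[0, 0, 0, 0, 0, 0, 0, 0],
)

```text
t: 4.15
eef_pos: [0.5479, -0.1099, 0.1583]
tool_rot: [-0.0, 0.996, 0.087, -0.001]
contact_force: [-0.7, -0.3, 0.4]
gripper_width: 0.001
grasp_force: 0.0
```

send_rows(
  slide=[
    [15, 0, 0],
    [35, 0, 0],
    [60, 0, 0],
    [85, 0, 0],
    [101, 0, 0],
    [101, 0, 0],
    [101, 0, 0],
    [101, 0, 0],
  ],
  roll=[0, 0, 0, 0, 0, 0, 0, 0],
  claw=[0, 0, 0, 0, 0, 0, 0, 0],
)

```text
t: 4.82
eef_pos: [0.6466, -0.0927, 0.1582]
tool_rot: [-0.0, 0.996, 0.087, -0.001]
contact_force: [-0.5, -0.3, 0.5]
gripper_width: -0.002
grasp_force: 0.0
```

Run:
```python
from h import *
to((50,-35),112)
for n in("scene","top"):
  im=cv2.cvtColor(bot.read_camera(n),cv2.COLOR_RGB2BGR); cv2.imwrite(f"pics/{n}2.png",im)
a=cv2.imread("pics/top2.png")[120:270,235:435]; b=cv2.imread("pics/scene2.png")[155:395,150:390]
cv2.imwrite("pics/b2.png",np.hstack([cv2.resize(a,(400,300)),cv2.resize(b,(400,400))[:300]]))
```

```text
t 4.82 cab mm [ 46.  -65.2] z 158.2 F cab [-0.5 -0.2] 0.5 roll to align -0.01 j7 -1.481422865252653
slide (50, -35) 112 [  4.1 -30.2  46.2]
```

View pics/b2.png

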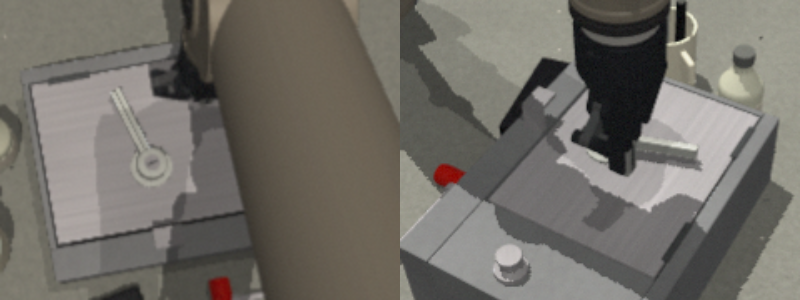

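The door is shut and flush; top half: boss at (152,161), arm tip at (116,91) (2x crop, image (311,200) and (293,165)). Measure lever angle.

Run:
```python
from h import *
f=lambda x,y:(235+x/2,120+y/2)
p=RC.T@(plane("top",f(152,160),.128)[:2]-T0)*1e3; q=RC.T@(plane("top",f(116,90),.124)[:2]-T0)*1e3
print(p,q,np.hypot(*(q-p)),np.arctan2(*(q-p)[::-1]))
# finger path, constant orientation
piv=np.array([-10,p[1]*.5]); 
for r in(45,):
  for th in np.arange(.3,3.2,.2):
    u=np.array([np.cos(th),np.sin(th)]);n=np.array([np.sin(th),-np.cos(th)])
    print(round(th,1),(piv+r*u+n*(6+11*abs(n[0])+14.5*abs(n[1]))).round(0))
```

```text
[-8.38717502  0.56090559] [78.06907946 25.75678597] 90.05285297236654 0.28357528117738356
0.3 [40. -8.]
0.5 [41.  1.]
0.7 [40. 11.]
0.9 [36. 21.]
1.1 [30. 30.]
1.3 [22. 38.]
1.5 [11. 44.]
1.7 [ 3. 47.]
1.9 [-5. 50.]
2.1 [-13.  51.]
2.3 [-22.  50.]
2.5 [-32.  47.]
2.7 [-41.  41.]
2.9 [-48.  33.]
3.1 [-54.  23.]
```

Lever at 0.28 rad, pivot at cab (−9, 0), as expected. Descend on the trailing side, at z = 110.

send_rows(
  slide=[
    [0, -12, 0],
    [0, -25, 8],
    [0, -25, 25],
    [0, -25, 40],
    [0, -25, 48],
    [0, -25, 48],
    [0, -25, 48],
    [0, -25, 48],
  ],
  roll=[0, 0, 0, 0, 0, 0, 0, 0],
  claw=[0, 0, 0, 0, 0, 0, 0, 0],
)

```text
t: 5.58
eef_pos: [0.6442, -0.0674, 0.1121]
tool_rot: [-0.0, 0.996, 0.087, 0.001]
contact_force: [-0.7, 0.9, -0.3]
gripper_width: -0.001
grasp_force: 0.0
```

Run:
```python
from h import *
state()
```

```text
t 5.58 cab mm [ 48.  -39.8] z 112.1 F cab [-0.6  1. ] -0.3 roll to align 0.01 j7 -1.5383294731311186
```

send_rows(
  slide=[
    [-4, -15, 0],
    [-5, -25, 0],
    [-5, -33, 0],
    [-6, -41, 0],
    [-6, -48, 0],
    [-8, -55, 0],
    [-12, -62, 0],
    [-16, -68, 0],
  ],
  roll=[0, 0, 0, 0, 0, 0, 0, 0],
  claw=[0, 0, 0, 0, 0, 0, 0, 0],
)

```text
t: 6.25
eef_pos: [0.616, -0.003, 0.1114]
tool_rot: [0.0, 0.996, 0.087, 0.0]
contact_force: [0.9, -2.6, 0.3]
gripper_width: -0.003
grasp_force: 0.9
```

Run:
```python
from h import *
state()
```

```text
t 6.25 cab mm [31.4 28.5] z 111.4 F cab [ 0.5 -2.7] 0.3 roll to align 0.0 j7 -1.6496357415687832
```

send_rows(
  slide=[
    [-5, -6, 0],
    [-11, -11, 0],
    [-19, -15, 0],
    [-27, -19, 0],
    [-35, -21, 0],
    [-43, -22, 0],
    [-51, -22, 0],
    [-59, -20, 0],
  ],
  roll=[0, 0, 0, 0, 0, 0, 0, 0],
  claw=[0, 0, 0, 0, 0, 0, 0, 0],
)

```text
t: 6.92
eef_pos: [0.5539, 0.0065, 0.1115]
tool_rot: [-0.0, 0.996, 0.088, 0.0]
contact_force: [4.0, 2.3, -0.0]
gripper_width: 0.002
grasp_force: 1.3
```

Run:
```python
from h import *
state()
```

```text
t 6.92 cab mm [-28.   48.6] z 111.5 F cab [4.3 1.6] -0.0 roll to align 0.05 j7 -1.677585926258871
```

send_rows(
  slide=[
    [-6, 3, 0],
    [-12, 7, 0],
    [-17, 12, 0],
    [-20, 16, 0],
    [-22, 20, 0],
    [-24, 23, 0],
    [-24, 25, 0],
    [-24, 26, 0],
  ],
  roll=[0, 0, 0, 0, 0, 0, 0, 0],
  claw=[0, 0, 0, 0, 0, 0, 0, 0],
)

```text
t: 7.58
eef_pos: [0.5346, -0.0244, 0.111]
tool_rot: [0.0, 0.996, 0.087, -0.001]
contact_force: [-1.2, 1.9, -0.0]
gripper_width: 0.002
grasp_force: 1.0
```

Run:
```python
from h import *
state()
```

```text
t 7.58 cab mm [-52.4  21.5] z 111.0 F cab [-0.8  2.1] -0.0 roll to align -0.03 j7 -1.6219479302505426
```

send_rows(
  slide=[
    [0, 1, 0],
    [0, 1.5, 0],
    [0, 2, 0],
    [0, 2.5, 0],
    [0, 3, 0],
    [0, 3, 0],
    [0, 3, 0],
    [0, 3, 0],
  ],
  roll=[0, 0, 0, 0, 0, 0, 0, 0],
  claw=[0, 0, 0, 0, 0, 0, 0, 0],
)

```text
t: 8.25
eef_pos: [0.5357, -0.0267, 0.1111]
tool_rot: [-0.0, 0.996, 0.088, -0.0]
contact_force: [-2.9, 3.1, -0.5]
gripper_width: 0.0
grasp_force: 1.4
```

Run:
```python
from h import *
state()
```

```text
t 8.25 cab mm [-51.8  19.1] z 111.1 F cab [-2.4  3.6] -0.5 roll to align 0.01 j7 -1.6164004405600894
```

Not clearly at the stop yet; push on.

send_rows(
  slide=[
    [0, 1, 0],
    [0, 2, 0],
    [0, 2.5, 0],
    [0, 3, 0],
    [0, 3.5, 0],
    [0, 4, 0],
    [0, 4, 0],
    [0, 4, 0],
  ],
  roll=[0, 0, 0, 0, 0, 0, 0, 0],
  claw=[0, 0, 0, 0, 0, 0, 0, 0],
)

```text
t: 8.92
eef_pos: [0.5357, -0.0271, 0.1111]
tool_rot: [-0.002, 0.996, 0.089, -0.001]
contact_force: [-4.1, 11.1, 1.1]
gripper_width: -0.005
grasp_force: 5.9
```

Run:
```python
from h import *
state()
```

```text
t 8.92 cab mm [-51.8  18.7] z 111.1 F cab [-2.1 11.7] 1.1 roll to align 0.17 j7 -1.608444412589751
```

The force rose to 11.7 N with no motion: the arm is at its stop. Back off to +y, lift and check.

send_rows(
  slide=[
    [0, -8, 0],
    [0, -18, 0],
    [0, -20, 0],
    [0, -20, -20],
    [0, -20, -50],
    [0, -20, -85],
    [0, -20, -110],
    [0, -20, -110],
  ],
  roll=[0, 0, 0, 0, 0, 0, 0, 0],
  claw=[0, 0, 0, 0, 0, 0, 0, 0],
)

```text
t: 9.58
eef_pos: [0.537, -0.0113, 0.2273]
tool_rot: [0.001, 0.996, 0.087, 0.005]
contact_force: [0.7, 0.8, -0.7]
gripper_width: -0.001
grasp_force: 0.0
```

send_rows(
  slide=[
    [-10, 25, 0],
    [-25, 60, 0],
    [-40, 95, 0],
    [-50, 130, 0],
    [-60, 165, 0],
    [-70, 200, 0],
    [-80, 235, 0],
    [-80, 250, 0],
  ],
  roll=[0, 0, 0, 0, 0, 0, 0, 0],
  claw=[0, 0, 0, 0, 0, 0, 0, 0],
)

```text
t: 10.25
eef_pos: [0.4955, -0.2782, 0.2212]
tool_rot: [0.002, 0.996, 0.084, -0.001]
contact_force: [0.0, -0.1, 0.0]
gripper_width: -0.002
grasp_force: 0.0
```

Run:
```python
from h import *
state()
for n in("scene","top"):
  im=cv2.cvtColor(bot.read_camera(n),cv2.COLOR_RGB2BGR); cv2.imwrite(f"pics/{n}3.png",im)
a=cv2.imread("pics/top3.png")[120:270,235:435]; b=cv2.imread("pics/scene3.png")[155:395,150:390]
cv2.imwrite("pics/b3.png",np.hstack([cv2.resize(a,(400,300)),cv2.resize(b,(400,400))[:300]]))
```

```text
t 10.25 cab mm [-135.1 -221.5] z 221.2 F cab [ 0.  -0.1] 0.0 roll to align -0.42 j7 -1.0647852123371884
```

View pics/b3.png

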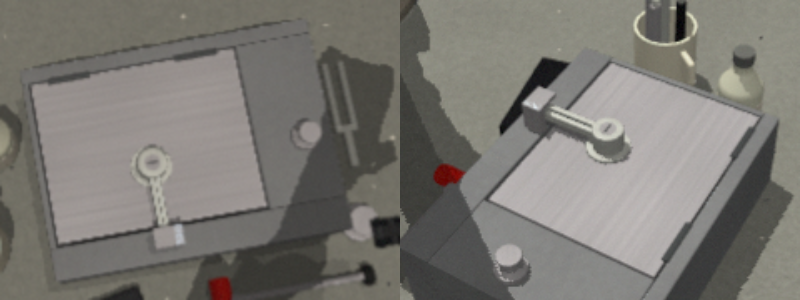

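The door is flush, and the arm runs from the boss (152,160) straight to (163,225) under the keeper. Its direction of 0.17 rad matches the cabinet yaw, so it is home, and nothing else has moved.

```bash
python3 -c "
from station import bot
print(bot.hand_in())"
```

```text
the job is handed in; nothing more can be done
None
```

I pushed the door shut, then pushed the lock arm round to its stop under the keeper; the last pictures show the door flush, the arm home and nothing else visibly moved, and the job is handed in.

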